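# Hang the weight pail on the hold-down lever and ease it onto the bushing

### The job

Swing the folded-down wire bail of the small steel weight pail upright while the pail still stands on the bench, then lift the pail by its bail and hang it on the lever of the hold-down fixture, the bail wire lying in the notches of both prongs. Keeping hold of the bail, ease the lever down by feel until its foot bears on the bushing in the rusty bracket, without letting the lever drop and without leaning on it, and only then let go so that the hanging pail loads the bushing. Keep the pail upright and leave the other things on the bench where they are.

Things in the scene. Friction and masses are not known exactly. Their poses are not given: they have to be found in the camera images.
- pail: Small steel pail, 80 mm across the rim, 68 mm at the foot, 80 mm high, part-filled with fixed steel weights; about 0.43 to 0.66 kg in all, differing from time to time. Origin: centre of its underside; z up. The bail is pivoted on two ears on its own y axis (56 mm either side), 72 mm above the underside; folded down, the bail points along the pail's +x, outside the rim.
- bail_grip (a point): Centre of the round wooden sleeve (12 mm thick, 40 mm long) in the middle of the bail, 90 mm from the bail's pivot line. The sleeve lies parallel to the pail's y axis and turns freely on the wire, so it can be held still while the bail swings. The bail is a 5 mm steel wire, straight for 42 mm either side of this point, then bending back to the ears.
- bail (a joint): Angle of the bail: 0 = level, along the pail's +x; 1.57 = upright; 3.14 = folded to the other side. It starts folded down, 0.1 below to 0.25 above level. A little friction in the ears holds it where it is left.
- rig: Fixed cast-iron fixture: base plate, a fork post with the lever's pivot, and a rusty steel knee bracket. Origin: on the bench right below the lever's pivot, which is 210 mm up; the fixture's lever points along its own -x. The bracket stands 85 mm from the pivot on that side, 58 mm wide, its top 128 mm above the bench, with a blind bore in which the bushing stands.
- lever: Steel hold-down lever, 220 mm long. Origin on the pivot; its own -x points along the lever to the prongs, y is the pivot axis, z up. It ends in two parallel prongs, each 6 mm wide, centred 29 mm to either side, 90 mm long, the space between (52 mm) open. A spring holds it up, 0.16 rad above level; it sinks under about 1 to 2 N at the notches.
- yoke (a point): Point midway between the two notches, where the axis of the bail wire lies when seated; 200 mm from the pivot along the lever's -x, axes as the lever's. Each notch is open upward, 15 mm wide along the prong, between two upright pins that rise 16 mm above this point.
- bushing: Nickel bushing, 26 mm across, 30 mm high, standing in the bracket's bore under the lever's foot. Origin: centre of its underside. The foot is on a set screw whose length differs by up to 10 mm and is not reported: how far the lever sinks until it bears here (about 18 to 46 mm at the notches, to within 14 mm of the pivot's height) must be felt.
- spare: Spare nickel bushing, 26 mm across, 30 mm high, standing on the bench. Bystander. Origin: centre of its underside.
- stop: Cream hard rubber stop, 44 mm across, 28 mm high, on the bench. Bystander. Origin: centre of its underside.
- tube: Aluminium leg tube, 30 mm across, 220 mm long, lying along its own y axis. Bystander. Origin: under its middle, on the bench.
Things that resemble listed ones, but are neither listed nor needed, are in the scene too. What is meant by the pail is not green or purple, and is the smaller of those in its own colour.

How it is judged:
By the outcome, as a careful person would: the job done as asked, in the order asked, and still so for the second after the job is handed in, with the robot touching nothing.
It also fails if it takes over 72 s, if anything falls off the work surface, if the arm or the gripper's body presses on something with over 40 N, if the wrist force passes 120 N, or if a joint passes its speed limit or range.

### The arm

A 6-joint arm with a two-finger parallel gripper is mounted at the origin on the work surface. World frame = base frame: x ahead of the robot, y to its left, z up, the work surface at z = 0. Lengths are in m, angles in rad, forces in N, time in s.
With the tool pointing down it reaches from about 0.3 to 0.75 m from the base axis. Payload 8.5 kg.
Tool frame: the origin (TCP) lies midway between the tips of the shut fingers; the grasp point (between the pads) lies 19 mm behind it; z points along the fingers, y is the line along which they close (so a half turn about z gives the same grasp; the last joint's range is limited). The gripper opens to 85 mm and grips with 20 to 120 N. Pads are 22 mm wide; open, the fingers measure 114 mm over their backs; the gripper's body (76 mm by 85 mm) begins 54 mm behind the grasp point. The pads swing forward as they close: fully open they stand 13 mm farther back than shut.
Start: joints at [-1.529, 0.381, 1.297, -0, 1.464, -0.215], TCP at [0.14, -0.532, 0.231] pointing down, gripper open.
Joint ranges: [-3.11, 3.11], [-0.89, 2.33], [0.22, 2.48], [-1.42, 4.56], [0.17, 2.85], [-2.88, 2.88]. Speed limits (rad/s): [2.39, 2.39, 3.14, 3.14, 3.14, 3.14].

### API

Orientations are given as a 3x3 rotation matrix whose columns are the frame's x, y, z axes.
In Python, from bench import r, cams, sign_off gives the robot as it stands. The module is installed in compiled form; this text tells all that it offers.
- The arm moves only by the tool step_arm, never from a script. Its argument "moves" is a list that holds one entry, the list of rows, each a list of 5 numbers: the shift along the tool's x, y, z in m, then the turn about the tool's z in rad, then the opening, from 0 (shut) to 1 (fully open). A call has 1 to 12 rows; each row shifts and turns the commanded pose from where the row before left it, along the tool's axes as they then stand; what a row does not reach is not made up. A row lasts 1/12 s, in which the tool goes at most 41.7 mm and 7.16 degrees, less where a joint would pass 70% of its speed; a pose out of reach is approached as far as the arm can. A call with a gripper value outside its range is refused whole. The fingers move at their own pace and stop on an object; the grip force is fixed at half the most. Time passes only in rows, so rows that do not move let the fingers close. It gives the time, the measured TCP pose, the force, the opening and the grip force at its end, in the units of the state.
- r.read_state(): the state, without advancing time (a new reading comes with each control period).
- cams.capture(name): name is "side" or "top"; returns a dict with "color" (480x640x3 uint8, red, green, blue), "z_map" (480x640 float32, m along the optical axis (not along the pixel's ray), 0 where there is no reading), "K" (3x3 intrinsics, pixels), "rvec" (rotation vector, rad) and "tvec" (3), from world to camera coordinates, as OpenCV has them. Camera axes: x right, y down, z forward; pixel columns grow to the right and rows downward; lengths in m; the calibration is good to about 2 mm. A picture is of the moment at which its call begins.
- sign_off(): hands the job in; it is judged then, once.
The state is a dict: "clock": time; "joint_pos": joint angles; "joint_velocities": joint speeds; "joint_torque": joint torques, N m; "tool_pos": TCP position; "eef_rot": TCP orientation; "wrist_force": force on the tool from outside, world axes, zero at the start; "moment": the same for the moment, N m; "opening": opening from 0.0 (shut) to 1.0 (fully open); "grasp_force": force on a finger pad.
Only numpy, scipy, OpenCV 4.12 (cv2) and the standard library are available. Lean on these libraries where they do the work, as an engineer would, in place of code of your own. Each camera call takes 0.05 s, during which the arm holds its last target. There are 200 camera calls.

## Working session

There is one attempt and no reset: what is moved stays moved. The work goes in short steps, Python scripts to look and compute and a tool call to move; the robot and the scene stay as the last step left them, time stands still between calls to the robot, and variables do not carry over. Pictures are saved under pics/ and viewed, at most 10 in all, crops included, and the job is handed in when it is done.

Besides the shell and the picture viewer there is one more tool, called after "Request:" as name(argument=value, ...) on one line, values as JSON. step_arm: Moves the arm, as the interface text tells. Its arguments: {"type":"object","properties":{"moves":{"type":"array"}},"required":["moves"]}

```bash
mkdir -p pics
cat > h.py <<'E'
import numpy as np, cv2
from bench import r, cams, sign_off
def cap(n):
    d=cams.capture(n); d['R']=cv2.Rodrigues(np.array(d['rvec'],float))[0]; d['t']=np.array(d['tvec'],float).ravel(); return d
def ray(d,u,v):
    k=np.linalg.inv(d['K'])@np.array([u,v,1.0]); return -d['R'].T@d['t'], d['R'].T@k
def onz(d,u,v,z):
    c,q=ray(d,u,v); return c+q*(z-c[2])/q[2]
def dep(d,u,v):
    c,q=ray(d,u,v); return c+q*d['z_map'][int(v),int(u)]
def cloud(d):
    v,u=np.mgrid[:480,:640]; k=np.stack([u,v,np.ones_like(u)],-1)@np.linalg.inv(d['K']).T
    return (k*d['z_map'][...,None]-d['t'])@d['R']
def proj(d,p): return cv2.projectPoints(np.array(p,float).reshape(-1,3),np.array(d['rvec']),np.array(d['tvec']),d['K'],None)[0].reshape(-1,2)
def save(n,im): cv2.imwrite('pics/'+n,im[...,::-1])
E
python3 - <<'E'
from h import *
s=r.read_state(); print({k:np.round(v,3).tolist() for k,v in s.items()})
for n in('side','top'):
    d=cap(n); save(n+'0.png',d['color']); np.savez(n+'0.npz',**d); print(n,d['K'].tolist(),-d['R'].T@d['t'],d['R'][2])
E
```

```text
{'clock': 0.0, 'joint_pos': [-1.529, 0.381, 1.298, -0.0, 1.464, -0.215], 'joint_velocities': [-0.001, 0.001, 0.0, -0.0, 0.002, -0.001], 'joint_torque': [0.002, -44.846, -23.127, -0.0, 0.005, 0.0], 'tool_pos': [0.14, -0.532, 0.231], 'eef_rot': [[0.967, 0.254, -0.0], [0.254, -0.967, 0.001], [0.0, -0.001, -1.0]], 'wrist_force': [0.234, 1.047, 0.59], 'moment': [-0.07, 0.008, 0.02], 'grasp_force': 0.0, 'opening': 0.999}
side [[586.9863134039073, 0.0, 319.47264360513117], [0.0, 586.9863134039073, 244.68387114546772], [0.0, 0.0, 1.0]] [0.0046166 0.7413176 0.8682119] [ 0.45829866 -0.66836009 -0.5858815 ]
top [[512.3808887499157, 0.0, 318.59595386322655], [0.0, 512.3808887499157, 241.0540778104557], [0.0, 0.0, 1.0]] [ 0.473465   -0.07433626  1.24498699] [ 0.10166188 -0.01133762 -0.9947544 ]
```

View pics/side0.png

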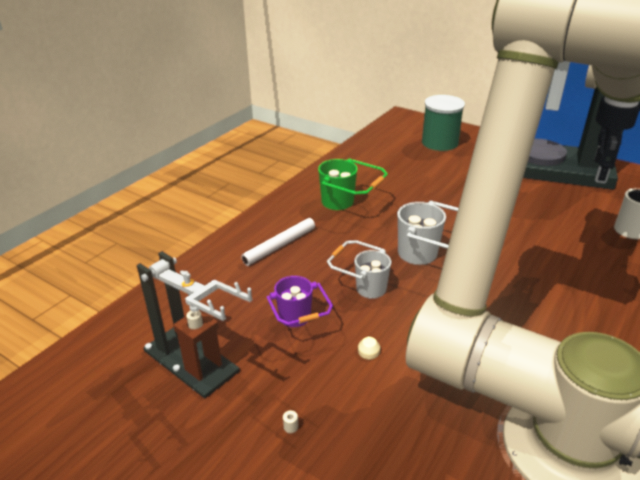

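View pics/top0.png

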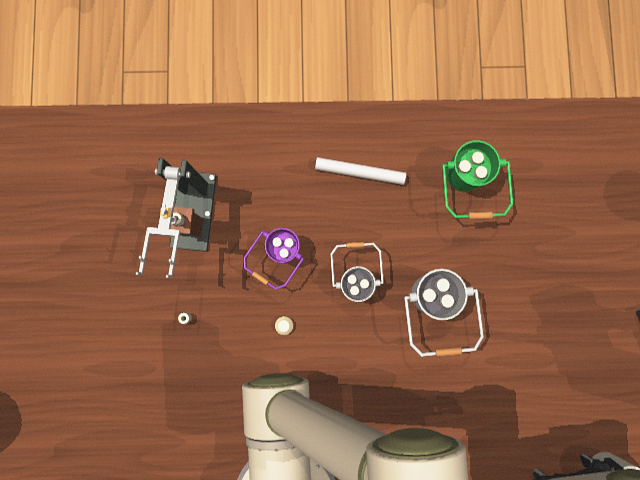

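The top view shows a small steel pail at (358,285), a large steel pail at (441,295), purple at (282,245) and green at (477,163). In the side view these are at (373,272), (421,232), (294,300) and (338,185), plus something grey at (632,215). The lever's prongs are at top (140–175,270), and its post is at (185,170). By the description I choose the small steel pail, top (358,285). Next I check it in a crop and measure.

Run:
```python
from h import *
T=dict(np.load('top0.npz')); S=dict(np.load('side0.npz'))
a=cv2.resize(T['color'][225:315,310:400],(396,396),interpolation=cv2.INTER_CUBIC)
b=cv2.resize(T['color'][145:285,125:225],(283,396),interpolation=cv2.INTER_CUBIC)
save('crop1.png',np.hstack([a,b]))
for n,d in(('T',T),('S',S)):
    hsv=cv2.cvtColor(d['color'],cv2.COLOR_RGB2HSV)
    P=cloud(d)
    # orange sleeves
    m=((hsv[...,0]>8)&(hsv[...,0]<18)&(hsv[...,1]>150)&(hsv[...,2]>160)&(P[...,2]>0.02)&(P[...,0]>0)&(P[...,0]<.9)).astype(np.uint8)
    c,l,st,ce=cv2.connectedComponentsWithStats(m)
    for i in range(1,c):
        if st[i,4]>15: 
            q=P[l==i]; print(n,'sleeve',ce[i].round(1),st[i,4],np.median(q,0).round(4), 'zmax',np.percentile(q[:,2],95).round(4))
    # grey things above table
    m=((hsv[...,1]<60)&(hsv[...,2]>60)&(P[...,2]>0.012)&(d['z_map']>0)&(P[...,0]<.95)&(P[...,0]>.2)).astype(np.uint8)
    c,l,st,ce=cv2.connectedComponentsWithStats(m)
    for i in range(1,c):
        if st[i,4]>25:
            q=P[l==i]; print(n,'grey',ce[i].round(1),st[i].tolist(),np.median(q,0).round(3),'zpct',np.percentile(q[:,2],[5,50,95]).round(3))
```

```text
T grey [476.8 157.7] [471, 152, 13, 12, 124] [ 0.781 -0.46   0.081] zpct [0.07  0.081 0.085]
T grey [158.9 166.5] [155, 158, 8, 17, 75] [0.734 0.235 0.224] zpct [0.214 0.224 0.226]
T grey [360.1 171. ] [315, 158, 91, 27, 1100] [ 0.767 -0.192  0.027] zpct [0.019 0.027 0.032]
T grey [168.4 215.1] [136, 160, 60, 118, 1722] [0.637 0.217 0.222] zpct [0.014 0.222 0.242]
T grey [463.9 166. ] [458, 160, 13, 13, 122] [ 0.762 -0.429  0.082] zpct [0.069 0.082 0.086]
T grey [480.2 171.9] [474, 166, 13, 13, 125] [ 0.747 -0.466  0.082] zpct [0.069 0.082 0.085]
T grey [187.8 174.1] [186, 171, 5, 7, 30] [0.721 0.181 0.212] zpct [0.181 0.212 0.217]
T grey [209.7 177.9] [204, 174, 11, 10, 51] [0.76  0.173 0.014] zpct [0.012 0.014 0.018]
T grey [203.4 207.2] [194, 196, 19, 24, 151] [0.687 0.189 0.014] zpct [0.012 0.014 0.018]
T grey [276.7 241.7] [273, 237, 9, 10, 72] [0.594 0.009 0.061] zpct [0.049 0.061 0.065]
T grey [288.6 242.5] [284, 238, 10, 10, 69] [ 0.592 -0.019  0.06 ] zpct [0.049 0.06  0.064]
T grey [196.7 244.6] [188, 240, 19, 11, 68] [0.595 0.204 0.014] zpct [0.012 0.014 0.017]
T grey [357.
[... 1859 characters left out ...]
4] [282, 286, 23, 14, 187] [ 0.586 -0.008  0.061] zpct [0.049 0.061 0.079]
S grey [438.4 331.6] [410, 297, 63, 67, 2260] [0.24  0.055 0.184] zpct [0.155 0.184 0.2  ]
S grey [367.8 345.2] [360, 337, 16, 17, 190] [0.394 0.01  0.025] zpct [0.016 0.025 0.029]
S grey [149.5 346.4] [145, 343, 11, 9, 46] [0.762 0.245 0.015] zpct [0.012 0.015 0.019]
S grey [175.6 364.9] [167, 354, 17, 21, 112] [0.682 0.252 0.014] zpct [0.012 0.014 0.017]
S grey [222.1 371.6] [215, 367, 13, 9, 36] [0.597 0.213 0.013] zpct [0.012 0.013 0.015]
S grey [213.1 378.6] [203, 374, 20, 10, 67] [0.599 0.234 0.013] zpct [0.012 0.013 0.014]
S grey [289.9 418.9] [284, 411, 13, 18, 180] [0.417 0.237 0.028] zpct [0.016 0.028 0.032]
```

View pics/crop1.png

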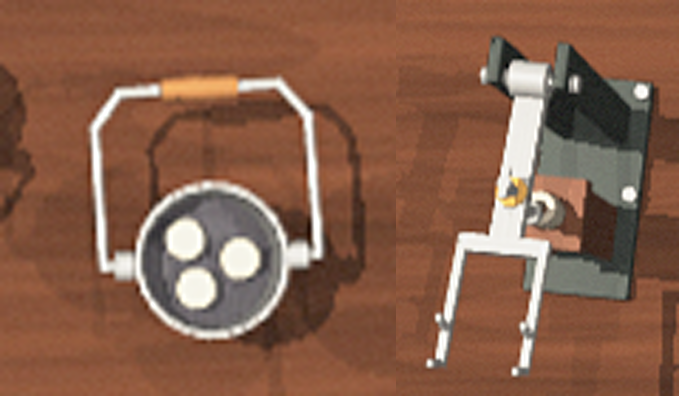

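The crop confirms the small steel pail: its bail folds away from the robot, and the orange sleeve is at about (355,245) in the top view. The lever's prong tips are at about (140,274) and (171,276), and the pins are visible. Next I take precise measurements of the pail and lever from both views.

```bash
cat > m.py <<'E'
from h import *
def tri(T,a,S,b):
    c1,q1=ray(T,*a); c2,q2=ray(S,*b); q1/=np.linalg.norm(q1); q2/=np.linalg.norm(q2)
    s=np.linalg.lstsq(np.c_[q1,-q2],c2-c1,rcond=None)[0]; p,q=c1+s[0]*q1,c2+s[1]*q2
    return (p+q)/2,np.linalg.norm(p-q)
def sleeve(d,near,rad=0.06):
    hsv=cv2.cvtColor(d['color'],cv2.COLOR_RGB2HSV); P=cloud(d)
    m=(hsv[...,0]>5)&(hsv[...,0]<20)&(hsv[...,1]>120)&(hsv[...,2]>140)&(P[...,2]>.03)&(np.linalg.norm(P-near,axis=-1)<rad)
    v,u=np.nonzero(m); return (u.mean(),v.mean()),P[m],len(u)
E
python3 - <<'E'
from m import *
T=dict(np.load('top0.npz')); S=dict(np.load('side0.npz'))
a,pa,na=sleeve(T,[.578,-.169,.074]); b,pb,nb=sleeve(S,[.578,-.169,.074])
g,e=tri(T,a,S,b); print('sleeve',a,na,b,nb,g.round(4),e, pa.mean(0).round(4))
x=pa[:,:2]-pa[:,:2].mean(0); print('sleeve dir',np.linalg.svd(x)[2][0], 'top z',np.percentile(pa[:,2],90))
for n,d in(('T',T),('S',S)):
    P=cloud(d); c0=np.array([.487,-.174])
    m=(np.abs(P[...,2]-.079)<.004)&(np.linalg.norm(P[...,:2]-c0,axis=-1)<.055); q=P[m]
    A=np.c_[2*q[:,:2],np.ones(len(q))]; s=np.linalg.lstsq(A,(q[:,:2]**2).sum(1),rcond=None)[0]
    print(n,'rim',s[:2].round(4),'R',np.sqrt(s[2]+s[0]**2+s[1]**2).round(4),len(q),q[:,2].max().round(4))
    # ears/bail points: grey off-rim
    hsv=cv2.cvtColor(d['color'],cv2.COLOR_RGB2HSV)
    rr=np.linalg.norm(P[...,:2]-s[:2],axis=-1)
    m=(hsv[...,1]<70)&(rr>.047)&(rr<.13)&(P[...,2]>.055)&(P[...,2]<.13); q=P[m]; 
    lat=q-np.r_[s[:2],0]
    for sgn in(1,-1):
        w=q[(sgn*lat[:,1]>.045)&(lat[:,0]<.015)]; print(' ear',len(w),w.mean(0).round(4),w.min(0).round(3),w.max(0).round(3))
    # lever
    m=(hsv[...,1]<70)&(hsv[...,2]>110)&(P[...,2]>.195)&(P[...,2]<.275)&(P[...,1]>.1)&(P[...,0]>.45)
    q=P[m]; print(' lever',len(q),q.min(0).round(3),q.max(0).round(3))
    v,u=np.nonzero(m)
    for zz in(.5,.52,.54,.56,.58,.6,.62,.64,.66,.68,.7,.72):
        w=q[np.abs(q[:,0]-zz)<.004]
        if len(w): 
            ys=np.sort(w[:,1]); k=np.argmax(np.diff(ys)) if len(ys)>1 else 0
            print('  x',zz,'y',ys[0].round(4),ys[k].round(4),'|',ys[min(k+1,len(ys)-1)].round(4),ys[-1].round(4),'z',np.percentile(w[:,2],[10,50,90,100]).round(4))
E
```

```text
sleeve (np.float64(354.82716049382714), np.float64(244.8395061728395)) 81 (np.float64(337.36619718309856), np.float64(250.85915492957747)) 71 [ 0.5825 -0.1717  0.0697] 0.0021549476820454656 [ 0.5829 -0.1706  0.0754]
sleeve dir [ 0.02333271 -0.99972776] top z 0.0785211020272573
T rim [ 0.4928 -0.174 ] R 0.04 198 0.0829
 ear 25 [ 0.4952 -0.1203  0.075 ] [ 0.485 -0.126  0.07 ] [ 0.506 -0.117  0.081]
 ear 164 [ 0.4606 -0.2784  0.1018] [ 0.418 -0.303  0.07 ] [ 0.506 -0.221  0.117]
 lever 1355 [0.51  0.176 0.2  ] [0.751 0.267 0.264]
  x 0.52 y 0.203 0.2091 | 0.2602 0.2653 z [0.2348 0.2405 0.2584 0.2622]
  x 0.54 y 0.1994 0.2045 | 0.258 0.2645 z [0.2358 0.2399 0.2533 0.2548]
  x 0.56 y 0.1985 0.2046 | 0.2563 0.2626 z [0.2303 0.2329 0.2356 0.2378]
  x 0.58 y 0.1951 0.202 | 0.254 0.2605 z [0.2271 0.2302 0.2324 0.2355]
  x 0.6 y 0.1931 0.2182 | 0.2201 0.2583 z [0.2244 0.2273 0.2295 0.2314]
  x 0.62 y 0.2119 0.2316 | 0.2336 0.2346 z [0.2215 0.2234 0.226  0.2285]
  x 0.64 y 0.2157 0.2178 | 0.219 0.2245 z [0.2326 0.2429 0.2445 0.2451]
  x 0.66 y 0.2077 0.224 | 0.2262 0.2298 z [0.2145 0.217  0.219
[... 578 characters left out ...]
3 | 0.2597 0.2669 z [0.233  0.2415 0.2509 0.2554]
  x 0.56 y 0.2002 0.2067 | 0.2569 0.2644 z [0.2278 0.2326 0.2354 0.236 ]
  x 0.58 y 0.1959 0.2041 | 0.255 0.2616 z [0.224  0.2297 0.2313 0.232 ]
  x 0.6 y 0.1942 0.1964 | 0.1984 0.2596 z [0.2222 0.2266 0.2284 0.2295]
  x 0.62 y 0.2143 0.227 | 0.2291 0.2359 z [0.2164 0.2231 0.2248 0.2261]
  x 0.64 y 0.2161 0.2295 | 0.2314 0.2339 z [0.2135 0.234  0.2431 0.2435]
  x 0.66 y 0.2121 0.213 | 0.2148 0.2317 z [0.2096 0.2167 0.2182 0.2202]
  x 0.68 y 0.2074 0.2124 | 0.2145 0.229 z [0.2052 0.2133 0.2148 0.2156]
  x 0.7 y 0.2047 0.2047 | 0.2068 0.2278 z [0.2028 0.2104 0.2117 0.2129]
  x 0.72 y 0.1786 0.1818 | 0.1925 0.2486 z [0.2099 0.2173 0.2227 0.2245]
```

Measured so far: pail centre (0.4915,-0.1735), rim z≈0.08 and R 0.04, grip (0.582,-0.171,0.071), pail yaw ≈+0.023. These match the description. The lever's yaw (x axis) is ≈ -0.11. Next I locate the pins and notches, then move.

Run:
```python
from m import *
from scipy.cluster.hierarchy import fcluster,linkage
for n in('top','side'):
    d=dict(np.load(n+'0.npz')); P=cloud(d)
    m=(P[...,2]>.2)&(P[...,2]<.275)&(P[...,1]>.18)&(P[...,1]<.29)&(P[...,0]>.48)&(P[...,0]<.6)
    h=P[...,2]-(.2302-.145*(P[...,0]-.58))
    q=P[m&(h>.007)]; v,u=np.nonzero(m&(h>.007)); hh=h[m&(h>.007)]
    c=fcluster(linkage(q),.006,'distance')
    for i in set(c):
        w=c==i
        if w.sum()>2: print(n,w.sum(),q[w].mean(0).round(4),'top',q[w][np.argmax(hh[w])].round(4),'h',hh[w].max().round(4),'px',u[w].mean().round(1),v[w].mean().round(1))
    w=P[m&(abs(h)<.006)]; print(' prong tip x',np.percentile(w[:,0],[0,2]), w[w[:,0]<.515].round(3)[:4].tolist())
    # pivot cylinder top
    m=(P[...,2]>.212)&(P[...,2]<.235)&(P[...,1]>.19)&(P[...,1]<.225)&(P[...,0]>.705)&(P[...,0]<.76)
    q=P[m]; print(' pivot',len(q),q.min(0).round(4),q.max(0).round(4),q[q[:,2]>q[:,2].max()-.003].mean(0).round(4))
```

```text
top 17 [0.5471 0.2603 0.2502] top [0.5493 0.2611 0.2559] h 0.0212 px 140.4 258.4
top 13 [0.5181 0.263  0.2555] top [0.5163 0.2622 0.2622] h 0.0227 px 137.8 273.2
top 16 [0.5406 0.2027 0.2507] top [0.5426 0.2018 0.2548] h 0.0192 px 170.1 261.2
top 11 [0.5116 0.2055 0.2562] top [0.5096 0.2045 0.2642] h 0.0238 px 167.6 276.1
 prong tip x [0.51021443 0.51626404] [[0.514, 0.205, 0.243], [0.514, 0.204, 0.239], [0.512, 0.204, 0.246], [0.512, 0.204, 0.24]]
 pivot 186 [0.7051 0.1902 0.2121] [0.7378 0.2249 0.2273] [0.7242 0.2082 0.2251]
side 30 [0.515  0.2668 0.2541] top [0.5174 0.2653 0.2596] h 0.0204 px 221.9 309.8
side 32 [0.545  0.2629 0.2493] top [0.5456 0.2648 0.2558] h 0.0206 px 209.6 303.6
side 26 [0.5388 0.2052 0.2493] top [0.5413 0.205  0.2554] h 0.0196 px 236.4 285.5
side 22 [0.5084 0.2092 0.2547] top [0.5073 0.2095 0.2614] h 0.0207 px 248.9 290.9
 prong tip x [0.50655284 0.50835618] [[0.51, 0.21, 0.246], [0.509, 0.209, 0.245], [0.507, 0.209, 0.246], [0.507, 0.207, 0.245]]
 pivot 216 [0.7076 0.1901 0.2121] [0.743  0.2248 0.2256] [0.7222 0.2018 0.2236]
```

Request:
step_arm(moves=[[[0, 0, 0, -0.12, 1], [0, 0, 0, -0.12, 1], [0, 0, 0, -0.12, 1], [0, 0, 0, -0.12, 1], [0, 0, 0, -0.12, 1], [0, 0, 0, -0.12, 1], [0, 0, 0, -0.12, 1], [0, 0, 0, -0.12, 0.6], [0, 0, 0, -0.12, 0.6], [0, 0, 0, -0.12, 0.6], [0, 0, 0, -0.12, 0.6], [0, 0, 0, 0, 0.6]]])

```text
clock: 1.1
tool_pos: [0.1397, -0.5318, 0.231]
eef_rot: [[-0.01, 1.0, -0.0], [1.0, 0.01, 0.001], [0.001, -0.0, -1.0]]
wrist_force: [0.2, 0.6, -0.4]
opening: 0.595
grasp_force: 0.0
```

Request:
step_arm(moves=[[[0.019, 0.0233, 0, 0, 0.5], [0.019, 0.0233, 0, 0, 0.5], [0.019, 0.0233, 0, 0, 0.5], [0.019, 0.0233, 0, 0, 0.5], [0.019, 0.0233, 0, 0, 0.5], [0.019, 0.0233, 0, 0, 0.5], [0.019, 0.0233, 0, 0, 0.5], [0.019, 0.0233, 0, 0, 0.5], [0.019, 0.0233, 0, 0, 0.5], [0.019, 0.0233, 0, 0, 0.5], [0.019, 0.0233, 0, 0, 0.5], [0.019, 0.0233, 0, 0, 0.5]]])

```text
clock: 2.1
tool_pos: [0.4189, -0.3011, 0.2312]
eef_rot: [[-0.002, 1.0, -0.0], [1.0, 0.002, 0.0], [0.0, -0.0, -1.0]]
wrist_force: [0.4, -1.7, -0.1]
opening: 0.501
grasp_force: 0.0
```

Request:
step_arm(moves=[[[0.019, 0.0233, 0, 0, 0.5], [0.019, 0.0233, 0, 0, 0.5], [0.019, 0.0233, 0, 0, 0.5], [0.019, 0.0233, 0, 0, 0.5], [0.019, 0.0233, 0, 0, 0.5], [0.019, 0.0233, 0, 0, 0.5], [0.019, 0.0233, 0, -0.013, 0.5], [0, 0, 0, 0, 0.5], [0, 0, 0, 0, 0.5], [0, 0, 0, 0, 0.5]]])

```text
clock: 2.93
tool_pos: [0.5799, -0.1685, 0.231]
eef_rot: [[-0.017, 1.0, -0.001], [1.0, 0.017, 0.0], [0.0, -0.001, -1.0]]
wrist_force: [0.3, -0.3, -0.3]
opening: 0.5
grasp_force: 0.0
```

Request:
step_arm(moves=[[[-0.002, 0.0015, 0.03, 0, 0.5], [0, 0, 0.03, 0, 0.5], [0, 0, 0.03, 0, 0.5], [0, 0, 0.025, 0, 0.5], [0, 0, 0.02, 0, 0.5], [0, 0, 0.015, 0, 0.5], [0, 0, 0.015, 0, 0.5], [0, 0, 0.01, 0, 0.5], [0, 0, 0.005, 0, 0.5], [0, 0, 0, 0, 0.5], [0, 0, 0, 0, 0.5]]])

```text
clock: 3.85
tool_pos: [0.5818, -0.1707, 0.0519]
eef_rot: [[-0.018, 1.0, 0.001], [1.0, 0.018, -0.0], [-0.0, 0.001, -1.0]]
wrist_force: [-0.3, 0.6, 0.8]
opening: 0.503
grasp_force: 0.0
```

Run:
```python
from m import *
im=[]
for n in('top','side'):
    d=cap(n); t=r.read_state()['tool_pos']; u,v=proj(d,[.54,-.17,.1])[0].astype(int)
    im.append(cv2.resize(d['color'][v-60:v+60,u-60:u+60],(390,390),interpolation=cv2.INTER_CUBIC))
save('crop2.png',np.hstack(im))
```

```text
(no output)
```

View pics/crop2.png

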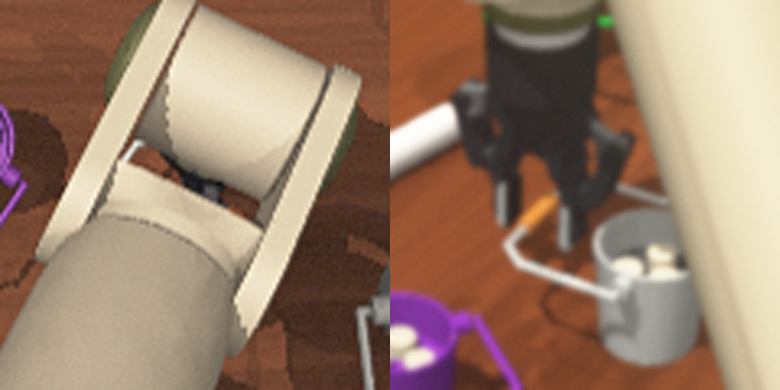

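In the side crop (right half), the fingers straddle the orange sleeve at crop (540,210), and the rim is clear of the inner finger. I close the fingers.

Request:
step_arm(moves=[[[0, 0, 0, 0, 0.3], [0, 0, 0, 0, 0.2], [0, 0, 0, 0, 0], [0, 0, 0, 0, 0], [0, 0, 0, 0, 0], [0, 0, 0, 0, 0], [0, 0, 0, 0, 0], [0, 0, 0, 0, 0]]])

```text
clock: 4.62
tool_pos: [0.582, -0.1704, 0.0515]
eef_rot: [[-0.019, 1.0, 0.001], [1.0, 0.019, -0.0], [-0.0, 0.001, -1.0]]
wrist_force: [2.4, -2.1, 0.1]
opening: 0.116
grasp_force: 58.4
```

Request:
step_arm(moves=[[[0, -0.0008, -0.0117, 0, 0], [0, -0.0023, -0.0115, 0, 0], [0, -0.0038, -0.0112, 0, 0], [0, -0.0052, -0.0106, 0, 0], [0, -0.0065, -0.0098, 0, 0], [0, -0.0078, -0.0088, 0, 0]]])

```text
clock: 5.12
tool_pos: [0.5549, -0.1708, 0.1166]
eef_rot: [[-0.019, 1.0, 0.001], [1.0, 0.019, -0.001], [-0.001, 0.001, -1.0]]
wrist_force: [2.8, -1.8, 0.8]
opening: 0.12
grasp_force: 58.6
```

Request:
step_arm(moves=[[[0, -0.0088, -0.0078, 0, 0], [0, -0.0098, -0.0065, 0, 0], [0, -0.0106, -0.0052, 0, 0], [0, -0.0111, -0.0038, 0, 0], [0, -0.0115, -0.0023, 0, 0], [0, -0.0117, -0.0008, 0, 0], [0, 0, 0, 0, 0], [0, 0, 0, 0, 0]]])

```text
clock: 5.78
tool_pos: [0.491, -0.172, 0.1418]
eef_rot: [[-0.018, 1.0, 0.0], [1.0, 0.018, -0.0], [-0.0, 0.0, -1.0]]
wrist_force: [1.1, 0.2, 4.6]
opening: 0.117
grasp_force: 59.0
```

Run:
```python
from m import *
print(r.read_state()['wrist_force'],r.read_state()['tool_pos'],r.read_state()['moment'])
d=cap('side'); P=cloud(d)
im=cv2.resize(d['color'][200:320,290:470],(720,480),interpolation=cv2.INTER_CUBIC); save('crop3.png',im)
m=(np.abs(P[...,2]-.079)<.005)&(np.linalg.norm(P[...,:2]-[.49,-.173],axis=-1)<.06); q=P[m]
A=np.c_[2*q[:,:2],np.ones(len(q))]; s=np.linalg.lstsq(A,(q[:,:2]**2).sum(1),rcond=None)[0]
print('rim',s[:2].round(4),'R',np.sqrt(s[2]+s[0]**2+s[1]**2).round(4),len(q))
```

```text
[1.14894486 0.18895396 4.63887609] [ 0.49102442 -0.17202715  0.14182817] [-0.22137626 -0.21296546  0.01828138]
rim [ 0.4531 -0.1737] R 0.0351 128
```

View pics/crop3.png

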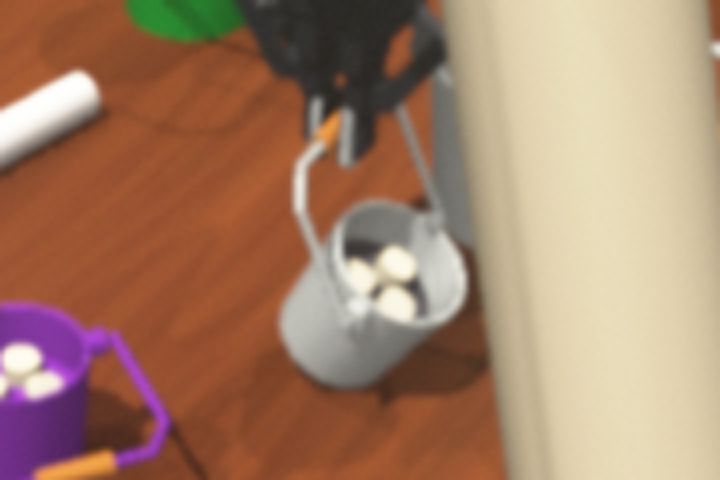

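The side crop shows the pail tipped toward -x: its rim centre is at crop (400,260), with the sleeve at (330,130). My arc was a little too low, so I pushed the bail in past its radius. I back off along +x so the pail rights itself, then re-measure.

Request:
step_arm(moves=[[[0, 0.004, 0, 0, 0], [0, 0.004, 0, 0, 0], [0, 0.004, 0, 0, 0], [0, 0.003, 0, 0, 0], [0, 0, 0, 0, 0], [0, 0, 0, 0, 0]]])

```text
clock: 6.33
tool_pos: [0.5072, -0.1717, 0.1413]
eef_rot: [[-0.019, 1.0, 0.0], [1.0, 0.019, -0.0], [-0.0, 0.0, -1.0]]
wrist_force: [1.4, 0.1, 2.4]
opening: 0.113
grasp_force: 58.8
```

```bash
cat >> m.py <<'E'
def pail(d,near,zr=(.05,.2)):
    """white weights + grey pail cloud near; prints rim estimate by depth"""
    P=cloud(d); hsv=cv2.cvtColor(d['color'],cv2.COLOR_RGB2HSV)
    m=(hsv[...,1]<70)&(P[...,2]>.015)&(P[...,2]<zr[1])&(np.linalg.norm(P[...,:2]-near,axis=-1)<.075)
    return P,m
E
python3 - <<'E'
from m import *
print(r.read_state()['wrist_force'],r.read_state()['tool_pos'])
d=cap('side'); P,m=pail(d,np.array([.48,-.173]),(.05,.11))
v,u=np.nonzero(m); print('box',u.min(),u.max(),v.min(),v.max(),len(u))
q=P[m]; hi=q[q[:,2]>np.percentile(q[:,2],99)-.006]; print('zmax',q[:,2].max(),'hi pts',hi.mean(0).round(3),'x-range at hi',hi.min(0).round(3),hi.max(0).round(3))
save('crop4.png',cv2.resize(d['color'][200:320,290:470],(720,480),interpolation=cv2.INTER_CUBIC))
E
```

```text
[1.38715223 0.13692713 2.43405117] [ 0.50724719 -0.17166659  0.14125292]
box 358 399 239 294 1398
zmax 0.10991521471454428 hi pts [ 0.485 -0.162  0.101] x-range at hi [ 0.472 -0.229  0.096] [ 0.502 -0.113  0.11 ]
```

View pics/crop4.png

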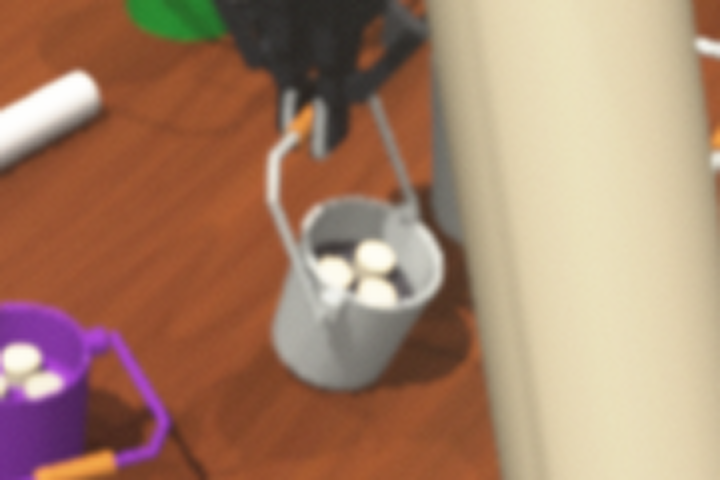

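It is partly righted, with a tilt of roughly 12° and the rim at crop (372,255). I continue backing off.

Request:
step_arm(moves=[[[0, 0.004, 0, 0, 0], [0, 0.004, 0, 0, 0], [0, 0.004, 0, 0, 0], [0, 0, 0, 0, 0], [0, 0, 0, 0, 0]]])

```text
clock: 6.8
tool_pos: [0.5186, -0.1712, 0.1407]
eef_rot: [[-0.019, 1.0, -0.002], [1.0, 0.019, 0.001], [0.001, -0.002, -1.0]]
wrist_force: [-0.5, -1.4, -4.2]
opening: 0.115
grasp_force: 58.5
```

```bash
cat >> m.py <<'E'
def rimplane(d,near,rad=.046,zlo=.06,zhi=.1):
    P=cloud(d); q=P[(P[...,2]>zlo)&(P[...,2]<zhi)&(np.linalg.norm(P[...,:2]-near,axis=-1)<rad)]
    return q
def wts(d,near):
    hsv=cv2.cvtColor(d['color'],cv2.COLOR_RGB2HSV); P=cloud(d)
    m=(hsv[...,2]>205)&(hsv[...,1]<60)&(np.linalg.norm(P[...,:2]-near,axis=-1)<.045)&(P[...,2]>.03)&(P[...,2]<.09)
    q=P[m]; A=np.c_[q[:,:2]-q[:,:2].mean(0),np.ones(len(q))]
    s=np.linalg.lstsq(A,q[:,2],rcond=None)[0]; return len(q),q.mean(0).round(4),'tilt xy',s[:2].round(3)
E
python3 - <<'E'
from m import *
print(r.read_state()['wrist_force'],r.read_state()['tool_pos'])
S0=dict(np.load('side0.npz')); print(wts(S0,[.49,-.173]))
d=cap('side'); print(wts(d,[.485,-.173]))
for dd in(S0,d):
  P=cloud(dd)
  m=(np.abs(P[...,2]-.079)<.004)&(np.linalg.norm(P[...,:2]-[.485,-.173],axis=-1)<.055); q=P[m]
  A=np.c_[2*q[:,:2],np.ones(len(q))]; s=np.linalg.lstsq(A,(q[:,:2]**2).sum(1),rcond=None)[0]
  print('rim',s[:2].round(4),'R',np.sqrt(s[2]+s[0]**2+s[1]**2).round(4),len(q))
save('crop5.png',cv2.resize(d['color'][200:320,290:470],(720,480),interpolation=cv2.INTER_CUBIC))
E
```

```text
[-0.54976822 -1.39089123 -4.1563193 ] [ 0.5185687  -0.17119143  0.14073678]
(152, array([ 0.4902, -0.1723,  0.0657]), 'tilt xy', array([-0.246,  0.162]))
(151, array([ 0.4924, -0.1691,  0.0652]), 'tilt xy', array([-0.312,  0.242]))
rim [ 0.4902 -0.1724] R 0.0393 228
rim [ 0.4943 -0.1704] R 0.0397 215
```

The pail is upright again: the rim fit has R≈0.04, and it has shifted about 4 mm. The bail is slightly taut, so the true arc is about 2 mm higher than I had commanded. I finish the swing with that correction.

Request:
step_arm(moves=[[[0, -0.005, -0.0012, 0, 0], [0, -0.005, -0.0009, 0, 0], [0, 0, 0, 0, 0], [0, 0, 0, 0, 0]]])

```text
clock: 7.18
tool_pos: [0.5084, -0.1716, 0.1435]
eef_rot: [[-0.019, 1.0, -0.0], [1.0, 0.019, 0.0], [0.0, -0.0, -1.0]]
wrist_force: [0.1, 0.2, -6.4]
opening: 0.116
grasp_force: 58.5
```

Request:
step_arm(moves=[[[0, -0.005, -0.0006, 0, 0], [0, -0.005, -0.0004, 0, 0], [0, 0, 0, 0, 0], [0, 0, 0, 0, 0]]])

```text
clock: 7.52
tool_pos: [0.4986, -0.1719, 0.1446]
eef_rot: [[-0.019, 1.0, 0.0], [1.0, 0.019, -0.0], [-0.0, 0.0, -1.0]]
wrist_force: [-1.5, -0.6, -4.4]
opening: 0.115
grasp_force: 58.5
```

```bash
cat >> m.py <<'E'
def rim(d,near,z,rad=.055):
    P=cloud(d); m=(np.abs(P[...,2]-z)<.004)&(np.linalg.norm(P[...,:2]-near,axis=-1)<rad); q=P[m]
    A=np.c_[2*q[:,:2],np.ones(len(q))]; s=np.linalg.lstsq(A,(q[:,:2]**2).sum(1),rcond=None)[0]
    return s[:2].round(4),'R',np.sqrt(s[2]+s[0]**2+s[1]**2).round(4),len(q)
E
python3 - <<'E'
from m import *
print(r.read_state()['wrist_force'],r.read_state()['tool_pos'])
d=cap('side'); print(wts(d,[.49,-.173]),rim(d,[.49,-.173],.079))
save('crop6.png',cv2.resize(d['color'][200:320,290:470],(720,480),interpolation=cv2.INTER_CUBIC))
E
```

```text
[-1.49405083 -0.64598526 -4.37700874] [ 0.49863201 -0.17185369  0.14458856]
(146, array([ 0.4947, -0.1686,  0.0665]), 'tilt xy', array([0.003, 0.328])) (array([ 0.4934, -0.1706]), 'R', np.float64(0.0397), 226)
```

Request:
step_arm(moves=[[[0, -0.0025, 0, 0, 0], [0, 0, 0.0006, 0, 0], [0, 0, 0, 0, 0], [0, 0, 0, 0, 0], [0, 0, 0, 0, 0]]])

```text
clock: 7.98
tool_pos: [0.4965, -0.1719, 0.1439]
eef_rot: [[-0.019, 1.0, 0.0], [1.0, 0.019, -0.0], [-0.0, 0.0, -1.0]]
wrist_force: [1.4, -0.6, -4.2]
opening: 0.118
grasp_force: 58.6
```

Run:
```python
from m import *
print(r.read_state()['wrist_force'],r.read_state()['tool_pos'])
d=cap('side'); print(wts(d,[.49,-.173]),rim(d,[.49,-.173],.079))
save('crop6.png',cv2.resize(d['color'][200:320,290:470],(720,480),interpolation=cv2.INTER_CUBIC))
```

```text
[ 1.42545508 -0.58241682 -4.21510588] [ 0.4964593  -0.17188908  0.14385525]
(148, array([ 0.497 , -0.1707,  0.0656]), 'tilt xy', array([-0.001,  0.269])) (array([ 0.4953, -0.1709]), 'R', np.float64(0.0396), 213)
```

View pics/crop6.png

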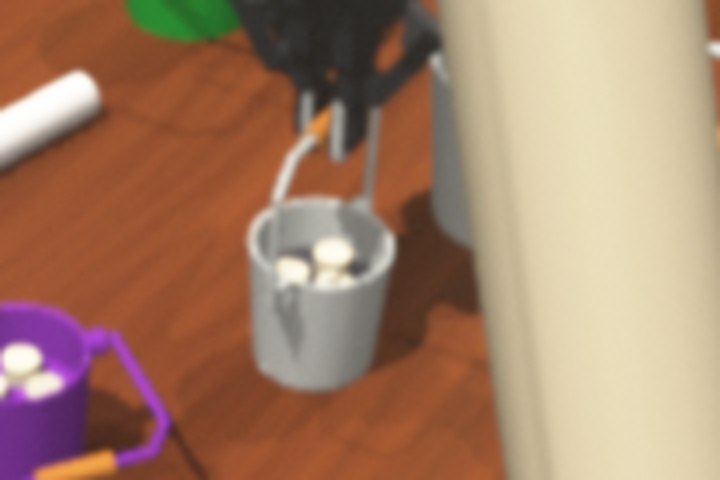

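The pail is upright, with its rim at crop (320,245), and the bail stands vertical above it. The bail still carries about 4 N, so I ease down 1 mm to put the weight firmly on the bench.

Request:
step_arm(moves=[[[0, 0, 0.0006, 0, 0], [0, 0, 0.0004, 0, 0], [0, 0, 0, 0, 0], [0, 0, 0, 0, 0]]])

```text
clock: 8.37
tool_pos: [0.4965, -0.1719, 0.143]
eef_rot: [[-0.019, 1.0, 0.0], [1.0, 0.019, -0.0], [-0.0, 0.0, -1.0]]
wrist_force: [0.7, 1.2, -0.9]
opening: 0.125
grasp_force: 58.9
```

Run:
```python
from m import *
print(r.read_state()['wrist_force'],r.read_state()['tool_pos'])
d=cap('side'); print(wts(d,[.49,-.173]),rim(d,[.49,-.173],.079))
```

```text
[ 0.74100149  1.15991918 -0.86816343] [ 0.49645518 -0.17190039  0.14298454]
(139, array([ 0.4976, -0.1727,  0.0638]), 'tilt xy', array([-0.21 ,  0.166])) (array([ 0.4974, -0.1707]), 'R', np.float64(0.0397), 201)
```

The pail stands on the bench with the bail upright and about 0 N on it. Now I lift it straight up.

Request:
step_arm(moves=[[[0, 0, -0.004, 0, 0], [0, 0, -0.008, 0, 0], [0, 0, -0.012, 0, 0], [0, 0, -0.015, 0, 0], [0, 0, -0.015, 0, 0], [0, 0, -0.015, 0, 0], [0, 0, -0.015, 0, 0], [0, 0, -0.015, 0, 0], [0, 0, -0.012, 0, 0], [0, 0, -0.008, 0, 0], [0, 0, -0.004, 0, 0], [0, 0, 0, 0, 0]]])

```text
clock: 9.42
tool_pos: [0.4964, -0.1719, 0.2664]
eef_rot: [[-0.019, 1.0, 0.001], [1.0, 0.019, -0.0], [-0.0, 0.001, -1.0]]
wrist_force: [-0.9, 0.7, -6.1]
opening: 0.116
grasp_force: 58.7
```

Request:
step_arm(moves=[[[0.005, -0.00175, 0, 0, 0], [0.01, -0.00175, 0, 0, 0], [0.015, -0.00175, 0, 0, 0], [0.02, -0.00175, 0, 0, 0], [0.02, -0.00175, 0, 0, 0], [0.02, -0.00175, 0, 0, 0], [0.02, -0.00175, 0, 0, 0], [0.02, -0.00175, 0, 0, 0], [0.02, -0.00175, 0, 0, 0], [0.02, -0.00175, 0, 0, 0], [0.02, -0.00175, 0, 0, 0], [0.02, -0.00175, 0, 0, 0]]])

```text
clock: 10.42
tool_pos: [0.4702, 0.0399, 0.2656]
eef_rot: [[-0.02, 1.0, -0.001], [1.0, 0.02, 0.0], [0.001, -0.001, -1.0]]
wrist_force: [0.2, 0.6, -5.5]
opening: 0.118
grasp_force: 58.8
```

Request:
step_arm(moves=[[[0.02, -0.00175, 0, 0, 0], [0.02, -0.00175, 0, 0, 0], [0.02, -0.00175, 0, 0, 0], [0.02, -0.00175, 0, 0, 0], [0.02, -0.00175, 0, 0, 0], [0.02, -0.00175, 0, 0, 0], [0.02, -0.00175, 0, 0, 0], [0.02, -0.00175, 0, 0, 0], [0.016, -0.00175, 0, 0, 0], [0.014, -0.00175, 0, 0, 0], [0.01, -0.00175, 0, 0, 0], [0.006, -0.00175, 0, 0, 0]]])

```text
clock: 11.42
tool_pos: [0.4453, 0.2448, 0.2656]
eef_rot: [[-0.021, 1.0, -0.001], [1.0, 0.021, 0.0], [0.0, -0.001, -1.0]]
wrist_force: [-0.5, 1.0, -6.7]
opening: 0.116
grasp_force: 58.7
```

Request:
step_arm(moves=[[[0, 0, 0, 0.022, 0], [0, 0, 0, 0.022, 0], [0, 0, 0, 0.022, 0], [0, 0, 0, 0.022, 0], [0, 0, 0, 0.022, 0], [0, 0, 0, 0.02, 0], [0, 0, 0, 0, 0], [0, 0, 0, 0, 0], [0, 0, 0, 0, 0], [0, 0, 0, 0, 0], [0, 0, 0, 0, 0], [0, 0, 0, 0, 0]]])

```text
clock: 12.42
tool_pos: [0.4465, 0.2433, 0.2658]
eef_rot: [[0.111, 0.994, 0.0], [0.994, -0.111, 0.0], [0.0, 0.0, -1.0]]
wrist_force: [-0.5, 0.2, -5.4]
opening: 0.114
grasp_force: 58.7
```

Run:
```python
from m import *
s=r.read_state(); print(s['wrist_force'],s['moment'],s['tool_pos'],s['joint_pos'])
z=s['tool_pos'][2]+.019-.162+.079; xy=s['tool_pos'][:2]
D={}
for n in('top','side'):
    d=cap(n); D[n]=d; print(n,rim(d,xy,z,.06),wts(d,xy) if 0 else '')
    try:
        a,p,k=sleeve(d,np.r_[xy,s['tool_pos'][2]+.019],.05); print('sleeve',a,k,p.mean(0).round(4)); D[n+'a']=a
    except Exception as e: print(e)
    h=cv2.resize(d['color'][200:400,120:320] if n=='side' else d['color'][190:330,100:240],(390,390),interpolation=cv2.INTER_CUBIC); D[n+'i']=h
save('crop7.png',np.hstack([D['sidei'],D['topi']]))
```

```text
[-0.48585655  0.17620818 -5.44345103] [-0.01594555  0.00216703  0.01913955] [0.44645793 0.24326012 0.2658302 ] [2.65670628e-01 2.83366524e-01 1.34336300e+00 2.07587706e-05
 1.51484997e+00 3.76528016e-01]
top (array([0.4472, 0.2383]), 'R', np.float64(0.0379), 148) 
sleeve (np.float64(147.72916666666666), np.float64(311.5416666666667)) 48 [0.4457 0.2316 0.2903]
side (array([0.4458, 0.2442]), 'R', np.float64(0.0405), 462) 
sleeve (np.float64(259.05263157894734), np.float64(307.2105263157895)) 57 [0.4451 0.2582 0.2877]
```

View pics/crop7.png

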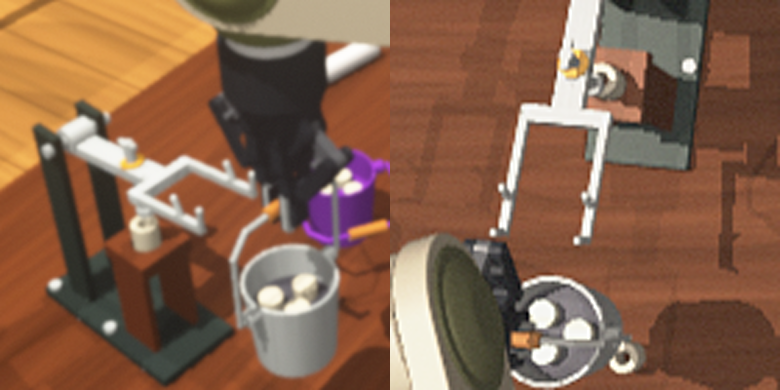

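The pail hangs upright in front of the prongs. The side crop shows the pail at (290,290) and the prong tips at (200,225) and (265,190); the top crop shows the prongs pointing at the sleeve at (525,340). The weight is about 5.5 N. I move in over the notches.

Request:
step_arm(moves=[[[0, 0.003, 0, 0, 0], [0, 0.006, 0, 0, 0], [0, 0.009, 0, 0, 0], [0, 0.01, 0, 0, 0], [0, 0.01, 0, 0, 0], [0, 0.01, 0, 0, 0], [0, 0.01, 0, 0, 0], [0, 0.01, 0, 0, 0], [0, 0.007, 0, 0, 0], [0, 0.004, 0, 0, 0], [0, 0.0015, 0, 0, 0], [0, 0, 0, 0, 0]]])

```text
clock: 13.52
tool_pos: [0.5266, 0.2343, 0.2657]
eef_rot: [[0.111, 0.994, -0.0], [0.994, -0.111, -0.0], [-0.0, -0.0, -1.0]]
wrist_force: [-0.5, -0.5, -5.6]
opening: 0.117
grasp_force: 58.7
```

Request:
step_arm(moves=[[[0, 0, 0.004, 0, 0], [0, 0, 0.006, 0, 0], [0, 0, 0.006, 0, 0], [0, 0, 0.004, 0, 0], [0, 0, 0, 0, 0], [0, 0, 0, 0, 0], [0, 0, 0, 0, 0]]])

```text
clock: 14.1
tool_pos: [0.5266, 0.2344, 0.246]
eef_rot: [[0.111, 0.994, 0.0], [0.994, -0.111, 0.0], [0.0, 0.0, -1.0]]
wrist_force: [0.3, 0.8, -6.0]
opening: 0.118
grasp_force: 58.8
```

Run:
```python
from m import *
s=r.read_state(); print(s['wrist_force'],s['moment'],s['tool_pos'])
D={}
for n in('top','side'):
    d=cap(n); 
    z=s['tool_pos'][2]+.019-.162+.079; print(n,rim(d,s['tool_pos'][:2],z,.06))
    u,v=proj(d,[.527,.235,.245])[0].astype(int)
    D[n]=cv2.resize(d['color'][v-50:v+50,u-50:u+50],(395,395),interpolation=cv2.INTER_CUBIC)
save('crop8.png',np.hstack([D['side'],D['top']]))
```

```text
[ 0.26819506  0.77904675 -6.02047493] [ 0.00842779 -0.03969672  0.01601579] [0.52657526 0.23437397 0.24604279]
top (array([0.5294, 0.2297]), 'R', np.float64(0.0377), 125)
side (array([0.5277, 0.2357]), 'R', np.float64(0.0403), 406)
```

View pics/crop8.png

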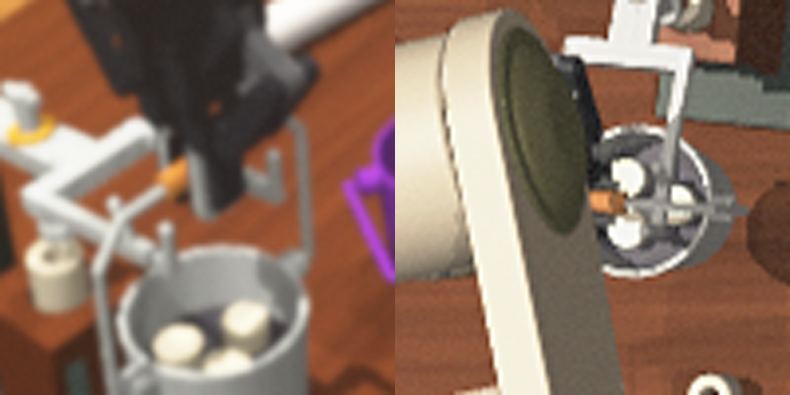

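The side crop shows the wire running just over the pin tops at (118,210) and centred on the notches once projected down, with the sleeve between the prongs. I lower toward the notches.

Request:
step_arm(moves=[[[0, 0, 0.003, 0, 0], [0, 0, 0.004, 0, 0], [0, 0, 0.004, 0, 0], [0, 0, 0.004, 0, 0], [0, 0, 0.003, 0, 0], [0, 0, 0, 0, 0], [0, 0, 0, 0, 0], [0, 0, 0, 0, 0], [0, 0, 0, 0, 0]]])

```text
clock: 14.95
tool_pos: [0.5266, 0.2343, 0.2281]
eef_rot: [[0.111, 0.994, 0.001], [0.994, -0.111, 0.0], [0.0, 0.0, -1.0]]
wrist_force: [0.6, -0.4, -6.2]
opening: 0.115
grasp_force: 58.7
```

Request:
step_arm(moves=[[[0, 0, 0.0015, 0, 0], [0, 0, 0.0015, 0, 0], [0, 0, 0.0015, 0, 0], [0, 0, 0.0015, 0, 0], [0, 0, 0.0015, 0, 0], [0, 0, 0.0015, 0, 0], [0, 0, 0, 0, 0], [0, 0, 0, 0, 0], [0, 0, 0, 0, 0], [0, 0, 0, 0, 0]]])

```text
clock: 15.78
tool_pos: [0.5265, 0.2343, 0.2189]
eef_rot: [[0.111, 0.994, 0.0], [0.994, -0.111, 0.0], [0.0, 0.0, -1.0]]
wrist_force: [-1.3, -0.1, -5.2]
opening: 0.119
grasp_force: 58.8
```

Run:
```python
from m import *
s=r.read_state(); print(s['wrist_force'],s['moment'],s['tool_pos'])
d=cap('side'); print(rim(d,s['tool_pos'][:2],s['tool_pos'][2]+.019-.162+.079,.06))
P=cloud(d); np.save('seat.npy',P)
u,v=proj(d,[.56,.235,.22])[0].astype(int); a=d['color'][v-60:v+60,u-70:u+70]
save('crop9.png',cv2.resize(a,(700,600),interpolation=cv2.INTER_CUBIC))
hsv=cv2.cvtColor(d['color'],cv2.COLOR_RGB2HSV)
for x in(.58,.6,.66,.68,.7):
    m=(hsv[...,1]<70)&(hsv[...,2]>110)&(P[...,2]>.18)&(abs(P[...,0]-x)<.004)&(P[...,1]>.185)&(P[...,1]<.27); print(x,np.percentile(P[m][:,2],[50,90]).round(4))
```

```text
[-1.32258372 -0.13097607 -5.22275357] [ 0.07225073  0.07938834 -0.03335982] [0.52650035 0.23433025 0.21891487]
(array([0.5254, 0.2352]), 'R', np.float64(0.0406), 404)
0.58 [0.2259 0.2289]
0.6 [0.2238 0.2258]
0.66 [0.2143 0.2163]
0.68 [0.2126 0.2142]
0.7 [0.2098 0.2109]
```

View pics/crop9.png

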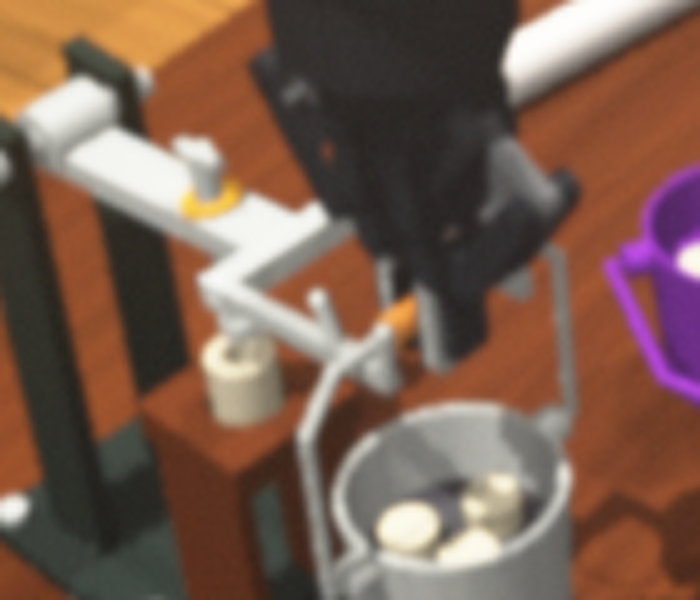

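The side crop shows the wire lying in the near notch at (345,350), between the pins at (320,305) and (380,370), with the lever just beginning to sink. The foot still has a gap above the bushing at (240,345). I ease down through the known-free range.

Request:
step_arm(moves=[[[0, -0.0001, 0.001, 0, 0], [0, -0.0001, 0.001, 0, 0], [0, -0.0001, 0.001, 0, 0], [0, -0.0001, 0.001, 0, 0], [0, -0.0001, 0.001, 0, 0], [0, -0.0001, 0.001, 0, 0], [0, -0.0001, 0.001, 0, 0], [0, 0, 0, 0, 0], [0, 0, 0, 0, 0], [0, 0, 0, 0, 0]]])

```text
clock: 16.67
tool_pos: [0.5258, 0.2344, 0.2118]
eef_rot: [[0.111, 0.994, 0.0], [0.994, -0.111, -0.0], [-0.0, 0.0, -1.0]]
wrist_force: [-0.4, -0.3, -4.6]
opening: 0.114
grasp_force: 58.9
```

Request:
step_arm(moves=[[[0, -0.0001, 0.001, 0, 0], [0, -0.0001, 0.001, 0, 0], [0, -0.0001, 0.001, 0, 0], [0, -0.0001, 0.001, 0, 0], [0, 0, 0.001, 0, 0], [0, 0, 0, 0, 0], [0, 0, 0, 0, 0], [0, 0, 0, 0, 0]]])

```text
clock: 17.33
tool_pos: [0.5254, 0.2345, 0.2068]
eef_rot: [[0.111, 0.994, 0.0], [0.994, -0.111, 0.0], [0.0, 0.0, -1.0]]
wrist_force: [0.4, 0.3, -4.3]
opening: 0.12
grasp_force: 58.9
```

Run:
```python
from m import *
s=r.read_state(); print(s['wrist_force'],s['moment'],s['tool_pos'])
d=cap('side'); print(rim(d,s['tool_pos'][:2],s['tool_pos'][2]+.019-.162+.079,.06))
P=cloud(d); hsv=cv2.cvtColor(d['color'],cv2.COLOR_RGB2HSV)
for x in(.58,.6,.66,.68,.7):
    m=(hsv[...,1]<70)&(hsv[...,2]>110)&(P[...,2]>.18)&(abs(P[...,0]-x)<.004)&(P[...,1]>.185)&(P[...,1]<.27); print(x,np.percentile(P[m][:,2],[50,90]).round(4))
```

```text
[ 0.38563853  0.28758132 -4.31036907] [0.05466425 0.02434014 0.05647427] [0.52539896 0.23445693 0.20681968]
(array([0.5243, 0.2359]), 'R', np.float64(0.0405), 408)
0.58 [0.2178 0.2198]
0.6 [0.2163 0.218 ]
0.66 [0.2105 0.213 ]
0.68 [0.2102 0.2112]
0.7 [0.2084 0.21  ]
```

Request:
step_arm(moves=[[[0, 0, 0.0005, 0, 0], [0, 0, 0.0005, 0, 0], [0, -0.0001, 0.0005, 0, 0], [0, 0, 0, 0, 0], [0, 0, 0, 0, 0], [0, 0, 0, 0, 0]]])

```text
clock: 17.88
tool_pos: [0.5253, 0.2345, 0.2053]
eef_rot: [[0.111, 0.994, -0.0], [0.994, -0.111, 0.0], [0.0, -0.0, -1.0]]
wrist_force: [-0.8, 0.6, -3.9]
opening: 0.121
grasp_force: 58.9
```

Request:
step_arm(moves=[[[0, 0, 0.0005, 0, 0], [0, 0, 0.0005, 0, 0], [0, -0.0001, 0.0005, 0, 0], [0, 0, 0, 0, 0], [0, 0, 0, 0, 0], [0, 0, 0, 0, 0]]])

```text
clock: 18.38
tool_pos: [0.5252, 0.2345, 0.2038]
eef_rot: [[0.111, 0.994, -0.0], [0.994, -0.111, -0.0], [-0.0, -0.0, -1.0]]
wrist_force: [0.4, 0.9, -4.1]
opening: 0.12
grasp_force: 58.9
```

Request:
step_arm(moves=[[[0, 0, 0.0005, 0, 0], [0, 0, 0.0005, 0, 0], [0, -0.0001, 0.0005, 0, 0], [0, 0, 0, 0, 0], [0, 0, 0, 0, 0], [0, 0, 0, 0, 0]]])

```text
clock: 18.88
tool_pos: [0.5251, 0.2345, 0.2023]
eef_rot: [[0.111, 0.994, 0.0], [0.994, -0.111, -0.0], [-0.0, 0.0, -1.0]]
wrist_force: [0.5, -0.5, -4.5]
opening: 0.115
grasp_force: 58.9
```

Request:
step_arm(moves=[[[0, 0, 0.0005, 0, 0], [0, 0, 0.0005, 0, 0], [0, -0.0001, 0.0005, 0, 0], [0, 0, 0, 0, 0], [0, 0, 0, 0, 0], [0, 0, 0, 0, 0]]])

```text
clock: 19.38
tool_pos: [0.525, 0.2345, 0.2008]
eef_rot: [[0.111, 0.994, 0.0], [0.994, -0.111, -0.0], [-0.0, 0.0, -1.0]]
wrist_force: [0.8, 0.3, -4.8]
opening: 0.117
grasp_force: 58.9
```

Request:
step_arm(moves=[[[0, 0, 0.0005, 0, 0], [0, 0, 0.0005, 0, 0], [0, -0.0001, 0.0005, 0, 0], [0, 0, 0, 0, 0], [0, 0, 0, 0, 0], [0, 0, 0, 0, 0]]])

```text
clock: 19.88
tool_pos: [0.5249, 0.2345, 0.1993]
eef_rot: [[0.111, 0.994, 0.0], [0.994, -0.111, 0.0], [0.0, 0.0, -1.0]]
wrist_force: [0.7, 0.2, -4.1]
opening: 0.114
grasp_force: 58.9
```

Request:
step_arm(moves=[[[0, 0, 0.0005, 0, 0], [0, 0, 0.0005, 0, 0], [0, -0.0001, 0.0005, 0, 0], [0, 0, 0, 0, 0], [0, 0, 0, 0, 0], [0, 0, 0, 0, 0]]])

```text
clock: 20.38
tool_pos: [0.5248, 0.2345, 0.1978]
eef_rot: [[0.111, 0.994, -0.0], [0.994, -0.111, -0.0], [-0.0, -0.0, -1.0]]
wrist_force: [0.9, 0.5, -4.3]
opening: 0.116
grasp_force: 58.9
```

Request:
step_arm(moves=[[[0, 0, 0.0005, 0, 0], [0, 0, 0.0005, 0, 0], [0, 0, 0.0005, 0, 0], [0, 0, 0, 0, 0], [0, 0, 0, 0, 0], [0, 0, 0, 0, 0]]])

```text
clock: 20.88
tool_pos: [0.5248, 0.2345, 0.1963]
eef_rot: [[0.111, 0.994, -0.0], [0.994, -0.111, -0.0], [-0.0, -0.0, -1.0]]
wrist_force: [0.1, 0.1, -3.9]
opening: 0.115
grasp_force: 58.9
```

Request:
step_arm(moves=[[[0, 0, 0.0005, 0, 0], [0, 0, 0.0005, 0, 0], [0, 0, 0.0005, 0, 0], [0, 0, 0, 0, 0], [0, 0, 0, 0, 0], [0, 0, 0, 0, 0]]])

```text
clock: 21.38
tool_pos: [0.5248, 0.2345, 0.1948]
eef_rot: [[0.111, 0.994, -0.0], [0.994, -0.111, -0.0], [-0.0, -0.0, -1.0]]
wrist_force: [0.2, -0.1, -4.8]
opening: 0.118
grasp_force: 58.9
```

Request:
step_arm(moves=[[[0, 0, 0.0005, 0, 0], [0, 0, 0.0005, 0, 0], [0, 0, 0.0005, 0, 0], [0, 0, 0, 0, 0], [0, 0, 0, 0, 0], [0, 0, 0, 0, 0]]])

```text
clock: 21.88
tool_pos: [0.5248, 0.2345, 0.1933]
eef_rot: [[0.111, 0.994, -0.0], [0.994, -0.111, -0.0], [-0.0, -0.0, -1.0]]
wrist_force: [-0.2, -0.7, -3.7]
opening: 0.116
grasp_force: 58.9
```

Request:
step_arm(moves=[[[0, 0, 0.0005, 0, 0], [0, 0, 0.0005, 0, 0], [0, 0, 0.0005, 0, 0], [0, 0, 0, 0, 0], [0, 0, 0, 0, 0], [0, 0, 0, 0, 0]]])

```text
clock: 22.38
tool_pos: [0.5248, 0.2345, 0.1918]
eef_rot: [[0.111, 0.994, -0.0], [0.994, -0.111, -0.0], [-0.0, -0.0, -1.0]]
wrist_force: [0.5, 0.7, -3.9]
opening: 0.115
grasp_force: 59.0
```

```bash
cat > lv.py <<'E'
from m import *
s=r.read_state(); print(s['wrist_force'].round(2) if hasattr(s['wrist_force'],'round') else s['wrist_force'],s['tool_pos'])
d=cap('side'); print(rim(d,s['tool_pos'][:2],s['tool_pos'][2]+.019-.162+.079,.06))
P=cloud(d); hsv=cv2.cvtColor(d['color'],cv2.COLOR_RGB2HSV)
for x in(.58,.6,.66,.68,.7):
    m=(hsv[...,1]<70)&(hsv[...,2]>110)&(P[...,2]>.18)&(abs(P[...,0]-x)<.004)&(P[...,1]>.185)&(P[...,1]<.27); print(x,np.percentile(P[m][:,2],[50,90]).round(4))
E
python3 lv.py
```

```text
[ 0.52  0.72 -3.86] [0.52476841 0.23449432 0.19179342]
(array([0.5238, 0.2359]), 'R', np.float64(0.0405), 386)
0.58 [0.2066 0.2088]
0.6 [0.2073 0.2093]
0.66 [0.2065 0.2084]
0.68 [0.2063 0.2084]
0.7 [0.2063 0.2086]
```

Request:
step_arm(moves=[[[0, 0, 0.0005, 0, 0], [0, 0, 0.0005, 0, 0], [0, 0, 0.0005, 0, 0], [0, 0, 0, 0, 0], [0, 0, 0, 0, 0], [0, 0, 0, 0, 0]]])

```text
clock: 22.93
tool_pos: [0.5248, 0.2345, 0.1903]
eef_rot: [[0.111, 0.994, -0.0], [0.994, -0.111, 0.0], [0.0, -0.0, -1.0]]
wrist_force: [0.2, 0.4, -4.6]
opening: 0.113
grasp_force: 59.0
```

Request:
step_arm(moves=[[[0, 0, 0.0005, 0, 0], [0, 0, 0.0005, 0, 0], [0, 0, 0.0005, 0, 0], [0, 0, 0, 0, 0], [0, 0, 0, 0, 0], [0, 0, 0, 0, 0]]])

```text
clock: 23.43
tool_pos: [0.5248, 0.2345, 0.1888]
eef_rot: [[0.111, 0.994, 0.0], [0.994, -0.111, 0.0], [0.0, 0.0, -1.0]]
wrist_force: [0.4, 0.0, -4.1]
opening: 0.118
grasp_force: 59.0
```

Request:
step_arm(moves=[[[0, 0, 0.0005, 0, 0], [0, 0, 0.0005, 0, 0], [0, 0, 0.0005, 0, 0], [0, 0, 0, 0, 0], [0, 0, 0, 0, 0], [0, 0, 0, 0, 0]]])

```text
clock: 23.93
tool_pos: [0.5248, 0.2345, 0.1873]
eef_rot: [[0.111, 0.994, -0.0], [0.994, -0.111, -0.0], [-0.0, -0.0, -1.0]]
wrist_force: [0.8, -0.6, -5.4]
opening: 0.116
grasp_force: 58.9
```

Request:
step_arm(moves=[[[0, 0, 0.0005, 0, 0], [0, 0, 0.0005, 0, 0], [0, 0, 0.0005, 0, 0], [0, 0, 0, 0, 0], [0, 0, 0, 0, 0], [0, 0, 0, 0, 0]]])

```text
clock: 24.43
tool_pos: [0.5248, 0.2345, 0.1858]
eef_rot: [[0.111, 0.994, 0.0], [0.994, -0.111, 0.0], [0.0, 0.0, -1.0]]
wrist_force: [0.9, -0.6, -3.7]
opening: 0.119
grasp_force: 58.9
```

Request:
step_arm(moves=[[[0, 0, 0.0005, 0, 0], [0, 0, 0.0005, 0, 0], [0, 0, 0, 0, 0], [0, 0, 0, 0, 0], [0, 0, 0, 0, 0], [0, 0, 0, 0, 0]]])

```text
clock: 24.93
tool_pos: [0.5248, 0.2345, 0.185]
eef_rot: [[0.111, 0.994, 0.0], [0.994, -0.111, 0.0], [0.0, 0.0, -1.0]]
wrist_force: [1.0, -0.9, -2.8]
opening: 0.116
grasp_force: 59.2
```

```bash
python3 lv.py
```

```text
[ 1.02 -0.9  -2.8 ] [0.52484733 0.23452568 0.18497375]
(array([0.5239, 0.2357]), 'R', np.float64(0.0404), 397)
0.58 [0.2021 0.2033]
0.6 [0.203  0.2046]
0.66 [0.2045 0.2063]
0.68 [0.2053 0.2069]
0.7 [0.2064 0.2077]
```

Request:
step_arm(moves=[[[0, 0, 0.0005, 0, 0], [0, 0, 0, 0, 0], [0, 0, 0, 0, 0], [0, 0, 0, 0, 0]]])

```text
clock: 25.32
tool_pos: [0.5249, 0.2345, 0.1846]
eef_rot: [[0.111, 0.994, 0.0], [0.994, -0.111, 0.0], [0.0, 0.0, -1.0]]
wrist_force: [0.1, -0.4, 1.7]
opening: 0.112
grasp_force: 59.5
```

The foot is bearing: Fz went from about -4 N to +1.7 N within 0.9 mm. I back off a hair so I'm not leaning on it, and confirm.

Request:
step_arm(moves=[[[0, 0, -0.0003, 0, 0], [0, 0, 0, 0, 0], [0, 0, 0, 0, 0], [0, 0, 0, 0, 0]]])

```text
clock: 25.65
tool_pos: [0.5248, 0.2345, 0.1847]
eef_rot: [[0.111, 0.994, 0.0], [0.994, -0.111, 0.0], [0.0, 0.0, -1.0]]
wrist_force: [0.6, -1.5, 0.3]
opening: 0.121
grasp_force: 59.4
```

Request:
step_arm(moves=[[[0, 0, 0, 0, 0], [0, 0, 0, 0, 0]]])

```text
clock: 25.82
tool_pos: [0.5249, 0.2345, 0.1847]
eef_rot: [[0.111, 0.994, 0.0], [0.994, -0.111, 0.0], [0.0, 0.0, -1.0]]
wrist_force: [1.2, -1.0, 0.9]
opening: 0.116
grasp_force: 59.4
```

Request:
step_arm(moves=[[[0, 0, 0, 0, 0.16], [0, 0, 0, 0, 0.2], [0, 0, 0, 0, 0.25], [0, 0, 0, 0, 0.3], [0, 0, 0, 0, 0.4], [0, 0, 0, 0, 0.45], [0, 0, 0, 0, 0.45], [0, 0, 0, 0, 0.45], [0, 0, 0, 0, 0.45], [0, 0, 0, 0, 0.45]]])

```text
clock: 26.65
tool_pos: [0.5248, 0.2345, 0.1846]
eef_rot: [[0.111, 0.994, -0.0], [0.994, -0.111, -0.0], [-0.0, -0.0, -1.0]]
wrist_force: [-0.3, 0.2, 0.5]
opening: 0.453
grasp_force: 0.0
```

```bash
python3 lv.py
```

```text
[-0.35  0.24  0.46] [0.52477406 0.23452445 0.18460637]
(array([0.5239, 0.2354]), 'R', np.float64(0.0406), 406)
0.58 [0.2011 0.2034]
0.6 [0.2026 0.2045]
0.66 [0.2045 0.2063]
0.68 [0.2047 0.2069]
0.7 [0.2058 0.2076]
```

The lever and pail didn't move on release. I retreat straight up.

Request:
step_arm(moves=[[[0, 0, -0.003, 0, 0.45], [0, 0, -0.006, 0, 0.45], [0, 0, -0.01, 0, 0.45], [0, 0, -0.015, 0, 0.45], [0, 0, -0.02, 0, 0.45], [0, 0, -0.02, 0, 0.45], [0, 0, -0.02, 0, 0.45], [0, 0, -0.02, 0, 0.45], [0, 0, -0.02, 0, 0.45], [0, 0, -0.02, 0, 0.45], [0, 0, -0.01, 0, 0.45], [0, 0, 0, 0, 0.45]]])

```text
clock: 27.7
tool_pos: [0.5251, 0.2346, 0.3522]
eef_rot: [[0.111, 0.994, 0.006], [0.994, -0.111, 0.001], [0.002, 0.006, -1.0]]
wrist_force: [-0.5, 0.3, 0.8]
opening: 0.449
grasp_force: 0.0
```

Run:
```python
from m import *
s=r.read_state(); print(s['wrist_force'],s['tool_pos'])
d=cap('side'); P=cloud(d); hsv=cv2.cvtColor(d['color'],cv2.COLOR_RGB2HSV)
zr=.1846+.019-.162+.079; print(rim(d,[.524,.2355],zr,.06))
for x in(.58,.6,.66,.68,.7):
    m=(hsv[...,1]<70)&(hsv[...,2]>110)&(P[...,2]>.18)&(P[...,2]<.25)&(abs(P[...,0]-x)<.004)&(P[...,1]>.185)&(P[...,1]<.27); print(x,np.percentile(P[m][:,2],[50,90]).round(4))
a,p,k=sleeve(d,np.array([.525,.235,.204]),.04); print('sleeve',k,p.mean(0).round(4))
for n in('side','top'):
    a=dict(np.load(n+'0.npz')); b=cap(n); Pa,Pb=cloud(a),cloud(b)
    for nm,c in(('spare',[.419,.234]),('stop',[.397,.004]),('tube',[.765,-.187]),('purple',[.583,-.006])):
        f=lambda P:P[(np.linalg.norm(P[...,:2]-c,axis=-1)<.06)&(P[...,2]>.015)&(P[...,2]<.06)].mean(0).round(4)
        print(n,nm,f(Pa),f(Pb))
```

```text
[-0.49870994  0.25059881  0.75749172] [0.52511529 0.23460134 0.35216545]
(array([0.5241, 0.236 ]), 'R', np.float64(0.0403), 382)
0.58 [0.2014 0.2041]
0.6 [0.2028 0.2045]
0.66 [0.2043 0.2068]
0.68 [0.2053 0.2071]
0.7 [0.2055 0.2074]
sleeve 145 [0.5204 0.236  0.2069]
side spare [0.417  0.2361 0.026 ] [0.4171 0.236  0.0259]
side stop [0.3934 0.0054 0.0234] [0.3934 0.0057 0.0232]
side tube [ 0.7614 -0.1852  0.0252] [ 0.7614 -0.1852  0.0251]
side purple [0.5763 0.0068 0.0452] [0.5763 0.0064 0.0448]
top spare [0.4212 0.2315 0.0273] [0.4211 0.2315 0.0281]
top stop [ 0.3992 -0.0019  0.0239] [ 0.3987 -0.0021  0.0238]
top tube [ 0.7679 -0.1877  0.0265] [ 0.7679 -0.1873  0.0262]
top purple [ 0.5854 -0.0022  0.0503] [ 0.5853 -0.0023  0.0503]
```

The pail hangs level on the lever, the bail is seated, the lever is steady and the listed bystanders haven't moved. I hand the job in.

```bash
python3 -c "
from bench import sign_off
print(sign_off())"
```

```text
the job is handed in; nothing more can be done
None
```

The job is handed in with the pail hanging upright by its bail in the lever notches and loading the bushing, and the spare, stop and tube did not move; one fault: while I was first raising the bail, the pail tipped an estimated 25–30° on the bench and slid a few millimetres before I set it upright and went on.

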